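# Open the yellow bayonet filter holder

### The job

Open the filter holder that has the yellow cover so that its filter can be changed: take the cover by its upright grip, press it down against the spring, twist it a quarter turn anticlockwise (seen from above) and lift it off. Set the cover down in the white tray, flat with its grip upward, without dropping it. Leave the blue cover locked in its holder.

Things in the scene. Friction and masses are not known exactly. Their poses are not given: they have to be found in the camera images.
- cover_y_grip (a point): Yellow cover: disc 64 mm across, 10 thick, with an upright grip bar 18 mm wide (y), 56 long (x), from 10 to 52 mm over the underside. Two lugs in line with the bar reach 44 mm from the axis at the underside. 120 g. This point: on the axis, 38 mm over the underside, where to pinch the bar across y; z up. Locked, it is 78 mm above the table and its x is parallel to the holder's x.
- holder_y: Fixed holder of the yellow cover: grey, 116 mm across, collar 45 mm high, claws at +x and -x from 36 mm off the axis, 56 mm high. Origin: on the axis at table height, z up. A spring pushes the cover up (5 N; 9 N at 9 mm down). Pushed 9 to 10 mm down (over 6 needed, bottoms at 13) it turns anticlockwise about z, is free of the claws after 45 degrees and at 90 lifts straight off.
- tray_in (a point): Centre of the inner floor of the shallow white tray, fixed to the table: 168 x 168 mm outside, walls 4 mm thick, 14 mm high over the table; the floor (this point) is about 4 mm above the table. x and y run along its sides. The cover fits flat in it at any yaw.
- cover_b_grip (a point): The same point on the blue cover, which is like the yellow one and locked in a holder of the same kind: not to be moved.
Things that resemble listed ones, but are neither listed nor needed, are in the scene too. What is meant by the part that bears cover_y_grip is not orange, and is the smaller of those in its own colour. There is more than one size of the part that bears tray_in; the job needs the smaller.

How it is judged:
By the outcome, as a careful person would: the job done as asked, in the order asked, and still so for the second after the job is handed in, with the robot touching nothing.
It also fails if it takes over 45 s, if anything falls off the work surface, if the arm or the gripper's body presses on something with over 40 N, if the wrist force passes 120 N, or if a joint passes its speed limit or range.

### The arm

A 6-joint arm with a two-finger parallel gripper is mounted at the origin on the work surface. World frame = base frame: x ahead of the robot, y to its left, z up, the work surface at z = 0. Lengths are in m, angles in degrees, forces in N, time in s.
With the tool pointing down it reaches from about 0.25 to 0.725 m from the base axis. Payload 9.7 kg.
Tool frame: the origin (TCP) lies midway between the tips of the shut fingers; the grasp point (between the pads) lies 19 mm behind it; z points along the fingers, y is the line along which they close (so a half turn about z gives the same grasp; the last joint's range is limited). The gripper opens to 85 mm and grips with 20 to 120 N. Pads are 22 mm wide; open, the fingers measure 114 mm over their backs; the gripper's body (76 mm by 85 mm) begins 54 mm behind the grasp point. The pads swing forward as they close: fully open they stand 13 mm farther back than shut.
Start: joints at [72.307, 4.979, 10.078, 95.1, 0, 90], TCP at [0.167, 0.524, 0.231] pointing down, gripper open.
Joint ranges: [-179.16, 179.16], [-48.56, 103.87], [-65.8, 70.77], [-126.05, 130.52], [-82.76, 87.17], [-180, 180]. Speed limits (degrees/s): [127.2, 127.2, 147.25, 180, 180, 180].

### API

Orientations are given as [roll, pitch, yaw] about the fixed x, y, z axes, in that order (R = Rz(yaw) Ry(pitch) Rx(roll)).
In Python, from workcell import bot gives the robot as it stands. The module is installed in compiled form; this text tells all that it offers.
- The arm moves only by the tool send_rows, never from a script. Its argument "moves" is one flat list of numbers, 7 for each row, row after row: the shift along the world's x, y, z normalised to -1 to 1, where 1 is 0.025 m, then the turn, a rotation vector about the world's x, y, z normalised to -1 to 1, where 1 is 0.15 rad, then the closure, from -1 (fully open) to 1 (shut), so that 0 is half open. A call has 1 to 8 rows; each row shifts and turns the commanded pose from where the row before left it; what a row does not reach is not made up. A row lasts 1/8 s, in which the tool goes at most 62.5 mm and 10.7 degrees, less where a joint would pass 70% of its speed; a pose out of reach is approached as far as the arm can. A call with a number of a shift or a turn outside -1 to 1 is refused whole. A call with a gripper value outside its range is refused whole. The fingers move at their own pace and stop on an object; "squeeze" is the grip in N (left out, the last holds). Time passes only in rows, so rows that do not move let the fingers close. It gives the time, the measured TCP pose, the force, the opening and the grip force at its end, in the units of the state.
- bot.get_obs(): the state, without advancing time (a new reading comes with each control period).
- bot.camera(name): name is "side" or "top"; returns a dict with "color" (480x640x3 uint8, red, green, blue), "camera_matrix" (3x3 intrinsics, pixels), "D" ([k1, k2, p1, p2, k3] as OpenCV has them; the pictures are not rectified), "R" (3x3) and "t" (3): a world point X has camera coordinates R X + t. Camera axes: x right, y down, z forward; pixel columns grow to the right and rows downward; lengths in m; the calibration is good to about 2 mm. A picture is of the moment at which its call begins. There is no depth.
- bot.job_done(): hands the job in; it is judged then, once.
Trained networks look in the newest picture that a camera, given by its name, has taken for a name from the list of things; names that differ only in an ending like _2 or _b are one class to them, and where a whole thing is asked for, a point or a joint stands for the part that bears it (a point fixed in the world has none). Each returns a list of dicts, best first, with "p" (0 to 1); they miss things now and then, are a little off and sometimes report something else, mostly with a low value. They report only what shows in the picture. A call takes as long as a camera call. They do not tell look-alikes from the thing itself.
- bot.boxes_of(camera, query): "extent" ([left, top, right, bottom] in pixels, round what is visible of it).
- bot.trace(camera, query): "region" (480x640 bool, what is visible of it) and "extent" ([left, top, right, bottom] in pixels, round what is visible of it).
- bot.landmark_of(camera, query): "pixel" ([column, row] in pixels: a listed point, or the origin of a listed thing).
The state is a dict: "time": time; "q": joint angles; "qd": joint speeds; "joint_efforts": joint torques, N m; "ee_pos": TCP position; "tcp_rot": TCP orientation; "wrist_force": force on the tool from outside, world axes, zero at the start; "torque": the same for the moment, N m; "opening": finger opening in m; "grasp_force": force on a finger pad.
Only numpy, scipy, OpenCV 4.12 (cv2) and the standard library are available. Lean on these libraries where they do the work, as an engineer would, in place of code of your own. Each camera call takes 0.05 s, during which the arm holds its last target. There are 200 camera calls.

## Working session

There is one attempt and no reset: what is moved stays moved. The work goes in short steps, Python scripts to look and compute and a tool call to move; the robot and the scene stay as the last step left them, time stands still between calls to the robot, and variables do not carry over. Pictures are saved under pics/ and viewed, at most 10 in all, crops included, and the job is handed in when it is done.

Besides the shell and the picture viewer there is one more tool, called after "Call:" as name(argument=value, ...), one argument or row to a line, values as JSON. send_rows: Moves the arm, as the interface text tells. Its arguments: {"type":"object","properties":{"moves":{"type":"array"},"squeeze":{"type":"number"}},"required":["moves"]}

```bash
mkdir -p pics
python3 - <<'E'
from workcell import bot
import cv2,numpy as np
o=bot.get_obs();print(o)
for c in("top","side"):
    d=bot.camera(c);cv2.imwrite(f"pics/{c}0.png",d["color"][:,:,::-1])
    print(c,d["camera_matrix"],d["D"],d["R"],d["t"])
    for q in("cover_y_grip","holder_y","tray_in"):
        print(q,[(r["p"],np.round(r["pixel"],1)) for r in bot.landmark_of(c,q)])
        print('  box',[(r["p"],np.round(r["extent"])) for r in bot.boxes_of(c,q)])
E
```

```text
{'time': 0.0, 'q': array([ 7.23075817e+01,  5.01119663e+00,  1.00339485e+01,  9.50991557e+01,
       -6.06670835e-04,  9.00018876e+01]), 'qd': array([-0.02624427,  0.01126116,  0.0040221 , -0.03998603, -0.06693866,
        0.01865578]), 'joint_efforts': array([-1.59951187e-04, -5.20385385e+01,  4.64810371e+01,  1.60354137e-02,
       -4.18831758e-05, -3.93057618e-06]), 'ee_pos': array([0.16708202, 0.52376652, 0.23057761]), 'tcp_rot': array([-1.79923596e+02,  6.09187468e-04,  1.62305695e+02]), 'wrist_force': array([-0.41964357,  0.12833867, -0.52831101]), 'torque': array([-0.05671415, -0.00871701, -0.00310808]), 'grasp_force': 0.0, 'opening': 0.08506695442943608}
top [[447.24721843   0.         319.50371216]
 [  0.         447.24721843 244.7706852 ]
 [  0.           0.           1.        ]] [-0.09563914  0.          0.          0.          0.        ] [[-7.42804254e-04 -9.99907844e-01  1.35555118e-02]
 [-9.96238601e-01 -4.34633554e-04 -8.66513772e-02]
 [ 8.66492835e-02 -1.35688892e-02 -9.96146469e-01]] [0.00122874 0.46466019 1.11770453]
cover_y_grip [(0.96, array([327.1, 270.4])), (0
[... 594 characters left out ...]
6012]
 [  0.           0.           1.        ]] [-0.009245  0.        0.        0.        0.      ] [[ 0.86565854 -0.50049002 -0.01204309]
 [-0.36541837 -0.61522685 -0.69854516]
 [ 0.34220565  0.60910235 -0.71546462]] [-0.4078224   0.22320709  1.25552185]
cover_y_grip [(0.97, array([404.2, 202.5])), (0.8, array([368.8, 227.6])), (0.68, array([305.8, 269.2]))]
  box [(0.95, array([352., 225., 383., 257.])), (0.89, array([288., 254., 326., 303.])), (0.88, array([387., 198., 418., 223.]))]
holder_y [(0.87, array([364.9, 255.7]))]
  box [(0.72, array([339., 224., 389., 280.]))]
tray_in [(0.64, array([286.4, 411.8])), (0.61, array([273.9, 207.8]))]
  box [(0.55, array([234., 177., 315., 237.]))]
```

View pics/top0.png

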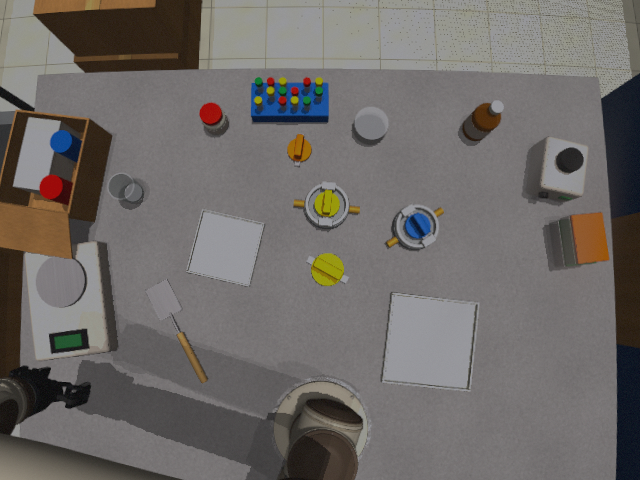

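View pics/side0.png

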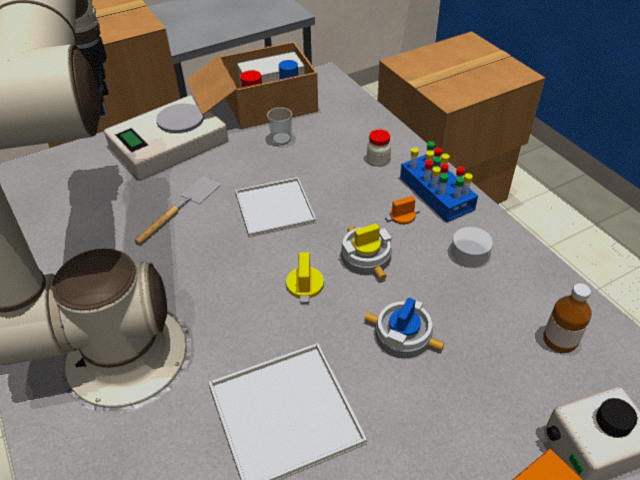

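The top view shows the locked yellow cover at about (326,203) and a larger loose yellow cover at (327,270). The small tray is at (226,245) and the blue holder at (417,227). In the side view the target cover is at about (368,240) and the small tray at (274,207).

```bash
cat > h.py <<'E'
from workcell import bot
import cv2,numpy as np
from scipy.optimize import least_squares
def proj(d,X): 
    return cv2.projectPoints(np.atleast_2d(X).astype(float),cv2.Rodrigues(d["R"])[0],d["t"],d["camera_matrix"],d["D"])[0][:,0]
def onz(d,px,z):
    u=cv2.undistortPoints(np.array([[px]],float),d["camera_matrix"],d["D"])[0,0]
    r=d["R"].T@np.array([u[0],u[1],1]);c=-d["R"].T@d["t"]
    return c+r*(z-c[2])/r[2]
def tri(ds,ps): 
    return least_squares(lambda X:np.concatenate([proj(d,X)[0]-p for d,p in zip(ds,ps)]),onz(ds[0],ps[0],.08))
E
python3 - <<'E'
from h import *
t=bot.camera("top");s=bot.camera("side")
for a in ([323.1,201],[327.1,270.4]):
    for b in ([368.8,227.6],[305.8,269.2]):
        r=tri((t,s),(a,b));print(a,b,r.x.round(4),r.cost)
print("grip z.078",onz(t,[323.1,201],.078),onz(s,[368.8,227.6],.078))
print("holder",onz(t,[329.3,205.1],0),onz(s,[364.9,255.7],0))
print("tray",onz(t,[226,243.5],.004),onz(s,[273.9,207.8],.004))
for c,d,w in(("top",t,(285,165,80,72)),("side",s,(330,210,68,75))):
    for q in("cover_y_grip","tray_in"):
        for r in bot.trace(c,q):
            rc=cv2.minAreaRect(np.argwhere(r["region"])[:,::-1].astype(np.float32))
            print(c,q,r["p"],rc)
            if q=="tray_in":
                print([onz(d,p,.014).round(3)[:2].tolist() for p in cv2.boxPoints(rc)])
    x,y,ww,hh=w
    cv2.imwrite(f"pics/{c}1.png",cv2.resize(d["color"][y:y+hh,x:x+ww,::-1],None,fx=8,fy=8,interpolation=cv2.INTER_CUBIC))
E
```

```text
[323.1, 201] [368.8, 227.6] [ 0.5695 -0.0085  0.0838] 2.7068605886169745
[323.1, 201] [305.8, 269.2] [ 0.5053  0.0263 -0.0343] 982.4730478577168
[327.1, 270.4] [368.8, 227.6] [ 0.4684 -0.0463  0.1507] 1144.603197375884
[327.1, 270.4] [305.8, 269.2] [ 0.4023 -0.0187  0.0497] 2.3450303964699186
grip z.078 [ 0.56673181 -0.00690187  0.078     ] [ 0.57642398 -0.00444747  0.078     ]
holder [ 0.57045378 -0.02478945  0.        ] [ 0.56376174 -0.0125077   0.        ]
tray [0.46925743 0.24262802 0.004     ] [0.45402126 0.24038795 0.004     ]
top cover_y_grip 0.87 ((298.75, 150.75001525878906), (24.748737335205078, 26.870054244995117), 45.0)
top cover_y_grip 0.86 ((326.7500305175781, 203.75001525878906), (24.748737335205078, 25.45584487915039), 45.0)
top cover_y_grip 0.71 ((327.4270324707031, 269.8665466308594), (35.55438232421875, 33.108524322509766), 72.6459732055664)
top tray_in 0.96 ((430.0064392089844, 342.3459777832031), (91.26033782958984, 91.47312927246094), 6.788974761962891)
[[0.117, -0.15], [0.346, -0.179], [0.316, -0.415], [0.085, -0.383]]
top tray_in 0.86 ((225.00131225585938, 247.18212890625), (65.82076263427734, 66.91040802001953), 13.626995086669922)
[[0.395, 0.345], [0.563, 0.308], [0.523, 0.141], [0.356, 0.18]]
side cover_y_grip 0.97 ((366.6499938964844, 240.45001220703125), (27.195587158203125, 30.674089431762695), 71.56505584716797)
side cover_y_grip 0.78 ((303.7500305175781, 277.7500305175781), (41.719295501708984, 41.01219177246094), 45.0)
side cover_y_grip 0.63 ((402.5, 209.5), (25.0, 31.0), 90.0)
side tray_in 0.81 ((284.0086364746094, 413.3534851074219), (119.88277435302734, 131.30642700195312), 66.80140686035156)
[[0.102, -0.148], [0.362, -0.16], [0.316, -0.413], [0.09, -0.388]]
side tray_in 0.64 ((275.16064453125, 206.6389923095703), (50.090911865234375, 71.92868041992188), 77.73522186279297)
[[0.394, 0.343], [0.578, 0.305], [0.511, 0.128], [0.343, 0.167]]
```

View pics/top1.png

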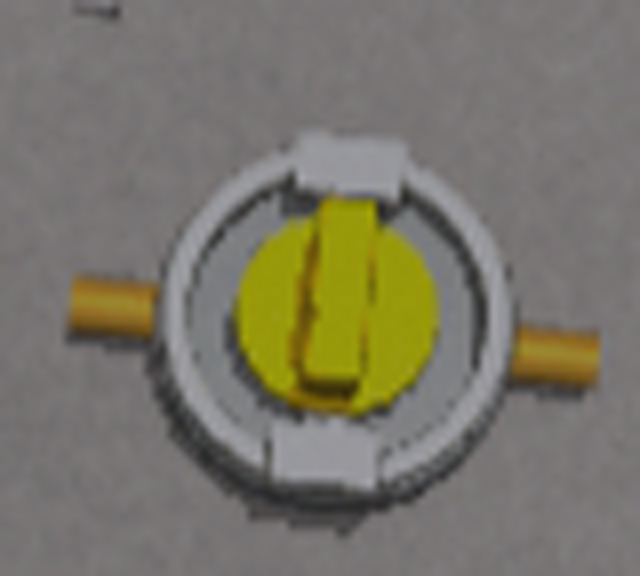

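View pics/side1.png

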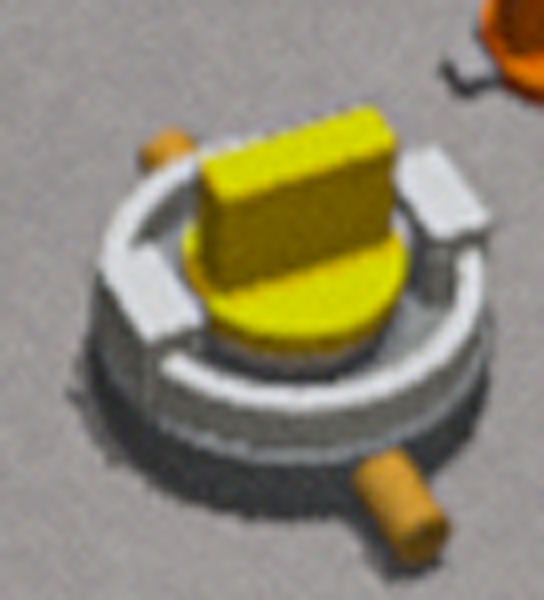

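The crops show the bar's top face clearly. In the top crop its corners are about (322,197), (377,203), (362,385), (303,380), with the claws at (350,163) and (325,455). In the side crop the corners are (200,160), (370,108), (395,140), (222,200).

Run:
```python
from h import *
t=bot.camera("top");s=bot.camera("side")
T=(np.array([[322,197],[377,203],[362,385],[308,380]])+.5)/8-.5+[285,165]
S=(np.array([[370,108],[395,140],[222,200],[200,160]])+.5)/8-.5+[330,210]
for d,P in((t,T),(s,S)):
    W=np.array([onz(d,p,.092) for p in P]);e=(W[0]+W[1]-W[2]-W[3])/2
    w=(W[0]+W[3]-W[1]-W[2])/2
    print(W.mean(0).round(4),"yaw",np.degrees(np.arctan2(e[1],e[0])),"len",np.hypot(*e[:2]),"wid",np.hypot(*w[:2]))
r=tri((t,s),(T.mean(0),S.mean(0)));print(r.x,r.cost)
C=[onz(t,(np.array(p)+.5)/8-.5+[285,165],.056) for p in([350,163],[325,455])]
print("claws",np.mean(C,0),np.degrees(np.arctan2(*(C[0]-C[1])[1::-1])),np.linalg.norm(C[0]-C[1]))
```

```text
[ 0.5643 -0.0168  0.092 ] yaw -4.627353339484314 len 0.055872568796628594 wid 0.016478687519101646
[ 0.5626 -0.0165  0.092 ] yaw -5.954834755212804 len 0.05305147688677813 wid 0.015525849300652561
[ 0.56342351 -0.01644275  0.09167374] 0.13554067841480139
claws [ 0.56555617 -0.01647193  0.056     ] -4.9673257027757165 0.09237566054619488
```

Call:
send_rows(
  moves=[0.72,-0.98,0,0,0,0,-0.2,0.72,-0.98,0,0,0,0,-0.2,0.72,-0.98,0,0,0,0,-0.2,0.72,-0.98,0,0,0,0,-0.2,0.72,-0.98,0,0,0,0,-0.2,0.72,-0.98,0,0,0,0,-0.2,0.72,-0.98,0,0,0,0,-0.2,0.72,-0.98,0,0,0,0,-0.2],
  squeeze=60,
)

```text
time: 2.1
ee_pos: [0.3116, 0.3272, 0.2314]
tcp_rot: [180.0, 0.0, 162.3]
wrist_force: [-0.0, -0.0, 0.8]
opening: 0.0512
grasp_force: 0.0
```

```bash
python3 -c "
from h import *
o=bot.get_obs();print(o['q'],o['ee_pos'],o['tcp_rot'],o['time'])"
```

```text
[ 4.63919034e+01 -8.39566934e+00 -2.96161102e+00  9.54167965e+01
 -1.02084601e-03  6.40791594e+01] [0.31164832 0.32716302 0.23136613] [1.79984921e+02 8.46376988e-03 1.62312743e+02] 2.1
```

Call:
send_rows(
  moves=[0.72,-0.98,0,0,0,0.106,-0.2,0.72,-0.98,0,0,0,0.106,-0.2,0.72,-0.98,0,0,0,0.106,-0.2,0.72,-0.98,0,0,0,0.106,-0.2,0.72,-0.98,0,0,0,0.106,-0.2,0.72,-0.98,0,0,0,0.106,-0.2,0.72,-0.98,0,0,0,0.106,-0.2,0.72,-0.98,0,0,0,0.106,-0.2],
)

```text
time: 3.1
ee_pos: [0.4557, 0.1311, 0.2314]
tcp_rot: [180.0, 0.0, 169.6]
wrist_force: [0.1, 1.5, 0.7]
opening: 0.0514
grasp_force: 0.0
```

Call:
send_rows(
  moves=[0.72,-0.98,0,0,0,0.106,-0.2,0.72,-0.98,0,0,0,0.106,-0.2,0.72,-0.98,0,0,0,0.106,-0.2,0.72,-0.98,0,0,0,0.106,-0.2,0.72,-0.98,0,0,0,0.106,-0.2,0.72,-0.98,0,0,0,0.106,-0.2,0,0,-1,0,0,0,-0.2,0,0,-1,0,0,0,-0.2],
)

```text
time: 4.1
ee_pos: [0.5634, -0.0155, 0.1806]
tcp_rot: [180.0, 0.0, 175.0]
wrist_force: [-0.3, 0.1, 0.1]
opening: 0.0511
grasp_force: 0.0
```

Call:
send_rows(
  moves=[0.02,-0.04,-0.8,0,0,0,-0.2,0,0,-0.8,0,0,0,-0.2,0,0,-0.8,0,0,0,-0.2,0,0,-0.8,0,0,0,-0.2,0,0,-0.8,0,0,0,-0.2,0,0,-0.8,0,0,0,-0.2,0,0,0,0,0,0,-0.2],
)

```text
time: 4.97
ee_pos: [0.5626, -0.016, 0.0598]
tcp_rot: [-180.0, -0.2, 175.1]
wrist_force: [-0.5, 0.2, -0.3]
opening: 0.0514
grasp_force: 0.0
```

```bash
python3 -c "
from h import *
s=bot.camera('side');t=bot.camera('top')
f=lambda d,x,y:cv2.resize(d['color'][y:y+90,x:x+80,::-1],None,fx=5,fy=5,interpolation=2)
cv2.imwrite('pics/g.png',np.hstack([f(s,325,190),f(t,285,160)]))"
```

```text
(no output)
```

View pics/g.png

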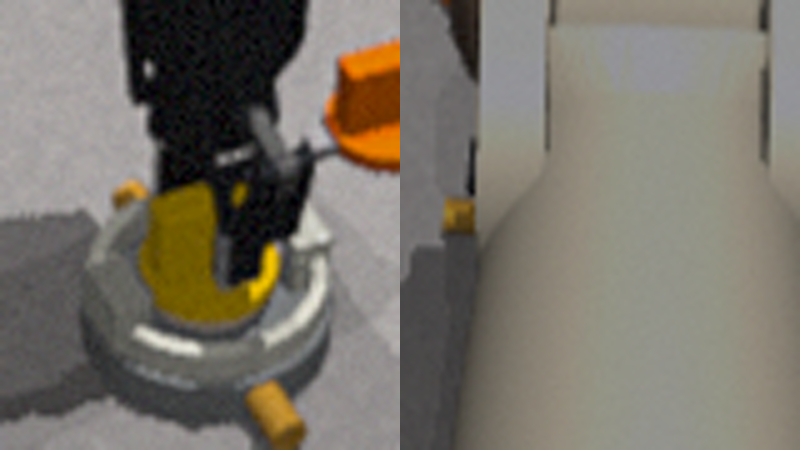

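The side view shows the fingers astride the yellow bar, clear of the collar and claws. Closing now.

Call:
send_rows(
  moves=[0.04,0,0,0,0,0,-0.2,0,0,0,0,0,0,1,0,0,0,0,0,0,1,0,0,0,0,0,0,1,0,0,0,0,0,0,1,0,0,0,0,0,0,1,0,0,0,0,0,0,1,0,0,0,0,0,0,1],
  squeeze=60,
)

```text
time: 6.08
ee_pos: [0.5649, -0.016, 0.0614]
tcp_rot: [180.0, 0.0, 175.1]
wrist_force: [1.4, 0.0, 3.6]
opening: 0.017
grasp_force: 59.5
```

Call:
send_rows(
  moves=[0,0,-0.13,0,0,0,1,0,0,-0.13,0,0,0,1,0,0,-0.13,0,0,0,1,0,0,0,0,0,0,1,0,0,0,0,0,0,1],
)

```text
time: 6.7
ee_pos: [0.5649, -0.016, 0.0518]
tcp_rot: [180.0, 0.0, 175.1]
wrist_force: [0.2, 0.8, 7.1]
opening: 0.0171
grasp_force: 60.0
```

Call:
send_rows(
  moves=[0,0,0,0,0,0.6,1,0,0,0,0,0,0.8,1,0,0,0,0,0,0.8,1,0,0,0,0,0,0.8,1,0,0,0,0,0,0.8,1,0,0,0,0,0,0.8,1,0,0,0,0,0,0,1],
)

```text
time: 7.58
ee_pos: [0.5649, -0.016, 0.0518]
tcp_rot: [-180.0, 0.0, -145.3]
wrist_force: [-0.7, -0.2, 7.3]
opening: 0.0173
grasp_force: 60.0
```

Call:
send_rows(
  moves=[0,0,0,0,0,0.8,1,0,0,0,0,0,0.8,1,0,0,0,0,0,0.8,1,0,0,0,0,0,0.8,1,0,0,0,0,0,0.8,1,0,0,0,0,0,0.8,1,0,0,0,0,0,0.8,1,0,0,0,0,0,0.26,1],
)

```text
time: 8.57
ee_pos: [0.5649, -0.016, 0.0518]
tcp_rot: [-180.0, 0.0, -94.9]
wrist_force: [0.6, 0.7, 7.4]
opening: 0.0173
grasp_force: 60.3
```

Call:
send_rows(
  moves=[0,0,0,0,0,0,1,0,0,0.3,0,0,0,1,0,0,0.3,0,0,0,1,0,0,0.3,0,0,0,1,0,0,0,0,0,0,1],
)

```text
time: 9.2
ee_pos: [0.5645, -0.016, 0.0741]
tcp_rot: [180.0, -0.0, -95.0]
wrist_force: [-0.0, 0.3, -1.1]
opening: 0.0171
grasp_force: 58.9
```

Call:
send_rows(
  moves=[0,0,0.5,0,0,0,1,0,0,0.9,0,0,0,1,0,0,0.9,0,0,0,1,0,0,0.5,0,0,0,1,0,0,0,0,0,0,1],
)

```text
time: 9.82
ee_pos: [0.5651, -0.016, 0.1449]
tcp_rot: [-179.9, 0.0, -95.0]
wrist_force: [-0.4, -0.1, -2.4]
opening: 0.0169
grasp_force: 58.9
```

Call:
send_rows(
  moves=[-0.15,0.36,0,0,0,0,1,-0.3,0.74,0,0,0,0,1,-0.38,0.93,0,0,0,0,1,-0.38,0.93,0,0,0,0,1,-0.38,0.93,0,0,0,0,1,-0.38,0.93,0,0,0,0,1,-0.38,0.93,0,0,0,0,1,-0.38,0.93,0,0,0,0,1],
)

```text
time: 10.82
ee_pos: [0.495, 0.1527, 0.1435]
tcp_rot: [180.0, -0.0, -95.0]
wrist_force: [0.3, 0.2, -1.2]
opening: 0.0168
grasp_force: 58.9
```

Call:
send_rows(
  moves=[-0.38,0.93,0,0,0,0,1,-0.38,0.93,0,0,0,0,1,-0.38,0.93,0,0,0,0,1,-0.25,0.6,0,0,0,0,1,-0.13,0.3,0,0,0,0,1,0,0,0,0,0,0,1],
)

```text
time: 11.58
ee_pos: [0.4581, 0.2435, 0.1439]
tcp_rot: [180.0, -0.0, -95.0]
wrist_force: [0.5, 0.1, -0.3]
opening: 0.0167
grasp_force: 58.9
```

```bash
python3 -c "
from h import *
d=bot.camera('side');cv2.imwrite('pics/s2.png',d['color'][:,:,::-1]);print(bot.get_obs()['ee_pos'])
print(proj(d,[[.459,.241,.004]]))"
```

```text
[0.45837732 0.24308525 0.14394333]
[[275.56437514 206.97596625]]
```

View pics/s2.png

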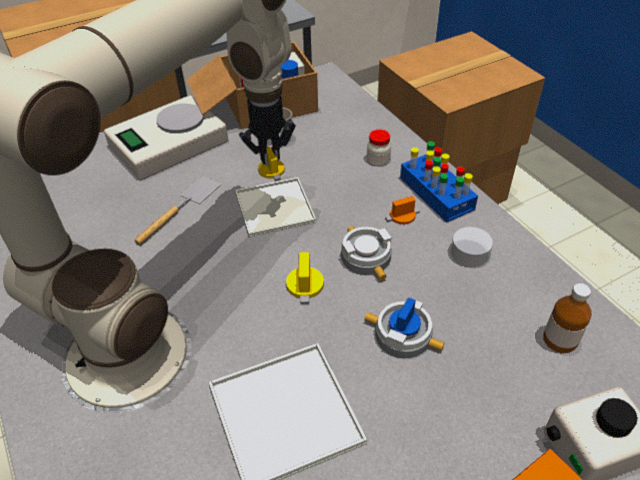

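The yellow cover hangs level in the gripper above the small tray, at about (271,168). The holder is empty and the blue cover is untouched. Lowering.

Call:
send_rows(
  moves=[0,0,-0.5,0,0,0,1,0,0,-0.9,0,0,0,1,0,0,-0.9,0,0,0,1,0,0,-0.9,0,0,0,1,0,0,-0.7,0,0,0,1,0,0,-0.4,0,0,0,1,0,0,-0.2,0,0,0,1,0,0,0,0,0,0,1],
)

```text
time: 12.62
ee_pos: [0.4585, 0.2433, 0.0317]
tcp_rot: [-180.0, 0.0, -95.0]
wrist_force: [-0.4, 0.3, -1.9]
opening: 0.0171
grasp_force: 58.9
```

Call:
send_rows(
  moves=[0,0,-0.06,0,0,0,1,0,0,-0.06,0,0,0,1,0,0,-0.04,0,0,0,1,0,0,0,0,0,0,1],
)

```text
time: 13.12
ee_pos: [0.4584, 0.2432, 0.0275]
tcp_rot: [180.0, -0.0, -95.0]
wrist_force: [0.7, -0.7, -1.6]
opening: 0.0169
grasp_force: 58.9
```

Call:
send_rows(
  moves=[0,0,-0.04,0,0,0,1,0,0,-0.04,0,0,0,1,0,0,0,0,0,0,1],
)

```text
time: 13.5
ee_pos: [0.4584, 0.2432, 0.0259]
tcp_rot: [-180.0, 0.0, -95.0]
wrist_force: [-2.6, -0.7, 3.0]
opening: 0.0172
grasp_force: 59.4
```

Contact made (+3 N). Releasing and retreating.

Call:
send_rows(
  moves=[0,0,0,0,0,0,0.5,0,0,0,0,0,0,0.3,0,0,0,0,0,0,0,0,0,0,0,0,0,-0.2,0,0,0,0,0,0,-0.2],
)

```text
time: 14.12
ee_pos: [0.4584, 0.2432, 0.0255]
tcp_rot: [-180.0, -0.0, -95.0]
wrist_force: [-0.2, -0.2, 0.2]
opening: 0.0512
grasp_force: 0.0
```

Call:
send_rows(
  moves=[0,0,0.3,0,0,0,-0.2,0,0,0.7,0,0,0,-0.2,0,0,0.9,0,0,0,-0.2,0,0,0.9,0,0,0,-0.2,0,0,0.9,0,0,0,-0.2,0,0,0.9,0,0,0,-0.2,0,0,0.5,0,0,0,-0.2,0,0,0,0,0,0,-0.2],
)

```text
time: 15.12
ee_pos: [0.4589, 0.2435, 0.1543]
tcp_rot: [-179.9, 0.1, -95.0]
wrist_force: [-0.1, -0.7, -0.1]
opening: 0.0518
grasp_force: 0.0
```

```bash
python3 -c "
from h import *
d=bot.camera('side');cv2.imwrite('pics/s3.png',cv2.resize(d['color'][120:360,220:460,::-1],None,fx=2.5,fy=2.5))"
```

```text
(no output)
```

View pics/s3.png

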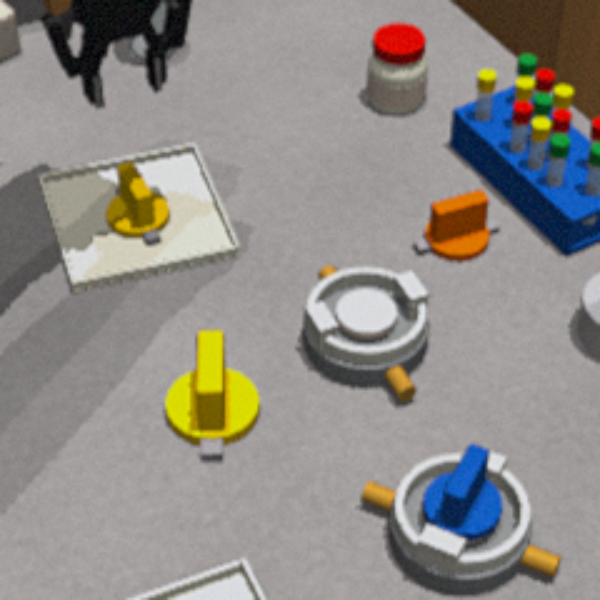

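The picture shows the cover flat in the small tray, grip up (crop pixel 138,210). The yellow cover's holder is open, the blue cover is still locked and the gripper is clear.

```bash
python3 -c "
from workcell import bot
print(bot.job_done())"
```

```text
the job is handed in; nothing more can be done
None
```

The yellow cover is off its holder and lies flat in the smaller white tray with its grip up; the blue cover is still locked, and I handed the job in at about 15 s of the 45 s limit.

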